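# Open the latched guard gate at the reject funnel

### The arm

A 6-joint arm with a two-finger parallel gripper is mounted at the origin on the work surface. World frame = base frame: x ahead of the robot, y to its left, z up, the work surface at z = 0. Lengths are in m, angles in degrees, forces in N, time in s.
With the tool pointing down it reaches from about 0.4 to 0.825 m from the base axis. Payload 7 kg.
Tool frame: the origin (TCP) lies midway between the tips of the shut fingers; the grasp point (between the pads) lies 19 mm behind it (ctrl.grasp_offset is the distance from the TCP to the grasp point, in m); z points along the fingers, x is the direction in which the jaws open and shut, and the axes are right-handed (so a half turn about z gives the same grasp; the last joint's range is limited). The gripper opens to 88 mm and grips with 3 to 60 N. Pads are 19 mm wide; open, the fingers measure 130 mm over their backs; the gripper's body (78 mm by 193 mm) begins 47 mm behind the grasp point.
Start: joints at [-60.212, 20.546, 0.682, 0, -70.136, -16.507], TCP at [0.155, -0.657, 0.227] pointing down, gripper open.
Joint ranges: [-176.03, 176.03], [-82.01, 121.73], [-58.28, 71.71], [-173.87, 95.51], [-174.79, -0.11], [-173.66, 173.66]. Speed limits (degrees/s): [136.94, 136.94, 172.46, 180, 180, 180].

### API

Orientations are given as [roll, pitch, yaw] about the fixed x, y, z axes, in that order (R = Rz(yaw) Ry(pitch) Rx(roll)).
In Python, from plant import sensors, snapshot, order, ctrl gives the robot as it stands.
- The arm moves only by the tool send_rows, never from a script. Its argument "commands" is a list of rows, each a list of 3 entries, a list of its own where there are three numbers: the closure, from 0 (fully open) to 1 (shut), then the shift along the world's x, y, z in units of 0.25 m (1.0 is 0.25 m), then the turn, a rotation vector about the world's x, y, z in units of 360 degrees (1.0 is 360 degrees). In form: [[hand, [x, y, z], [ax, ay, az]], ...]. A call has 1 to 12 rows; each row shifts and turns the pose as measured when the row begins; what a row does not reach is not made up. A row lasts 1/10 s, in which the tool goes at most 50 mm and 8.59 degrees, less where a joint would pass 70% of its speed; a pose out of reach is approached as far as the arm can. A call with a number of a shift or a turn outside -1 to 1 is refused whole. A call with a gripper value outside its range is refused whole. The fingers move at their own pace and stop on an object; the grip force is fixed at half the most. Time passes only in rows, so rows that do not move let the fingers close. It gives the time, the measured TCP pose, the force and the opening at its end, in the units of the state.
- sensors.get_obs(): the state, without advancing time (a new reading comes with each control period).
- snapshot(name): name is "side" or "top" or "wrist"; returns a dict with "color" (480x640x3 uint8, blue, green, red), "z_map" (480x640 float32, m along the optical axis (not along the pixel's ray), 0 where there is no reading), "mtx" (3x3 intrinsics, pixels), "xyz" and "attitude" of the camera in the world. Camera axes: x right, y down, z forward; pixel columns grow to the right and rows downward; lengths in m; the calibration is good to about 2 mm. A picture is of the moment at which its call begins.
- order.close_job(): hands the job in, once; it reports no verdict.
The state is a dict: "clock": time; "joint_pos": joint angles; "qvel": joint speeds; "tau": joint torques, N m; "tool_pos": TCP position; "orientation": TCP orientation; "force": force on the tool from outside, world axes, zero at the start; "moment": the same for the moment, N m; "opening": finger opening in m.
Only numpy, scipy, OpenCV 4.12 (cv2) and the standard library are available. Lean on these libraries where they do the work, as an engineer would, in place of code of your own. Each camera call takes 0.05 s, during which the arm holds its last target.

### The job

Open the low guard gate that fences off the reject funnel: push the thumb lever's pad down gently until the latch bar is lifted out of its catch, then swing the gate away from you, wide open, and let go so that the bar drops again. Let the lever do the lifting (keep off the bar itself), never force or slam anything, and leave the cores, lens cap and gauge base standing where they are.

Things in the scene. Friction and masses are not known exactly. Their poses are not given: they have to be found in the camera images.
- frame: Fixed gateway on the granite plate (plate top 40 mm above the work surface). Origin: mid-gateway on the plate, in the shut gate's plane. x points through the gateway away from the robot, y along the shut gate to its hinge, z up. Sill 70 x 400 x 12 mm, hinge post 150 mm tall at y +150 mm, then a fence panel to y +230 mm; catch post at y -125 to -150 mm
- catch (a point): Middle of the catch's open top: a notch of two upright steel walls 8 mm thick and 14 mm apart, tops 112 mm above the plate, either side of the bar's nose; at frame y -136 mm
- gate_hinge (a point): Point on the gate's vertical hinge axis, at the height of the gate's top edge (155 mm above the plate); frame y = +130 mm, x = 0
- gate_end (a point): Point on the top edge of the gate at its free end, 245 mm from the hinge axis; moves with the gate. The gate's upper part is a plate 10 mm thick, 80 to 155 mm above the granite plate; below it are thin upright rods
- gate (a joint): Angle of the gate: 0 shut, grows as it swings away from the robot (anticlockwise from above), stop at 1.35. Weighs 0.8 kg, turns with light friction (about 0.12 N m) and stays where it is left
- pad_mean (a point): Mean place of the thumb pad's top centre, 125 mm above the plate unpressed, on the robot's side, 35 mm out from the gate's mid-plane, 210 mm from the hinge axis; moves with gate and lever. The black domed pad, 36 mm across, 10 mm thick, is on a screwed stem: the real pad top is straight above or below this point, anywhere from 9 mm lower to 9 mm higher, fixed tight, not measured
- lever_pivot (a point): Pivot of the steel thumb lever, 65 mm from the pad towards the hinge. Pushing down turns the lever 0.25 rad: the pad sinks 16 mm to a hard stop, taking about 4 N at first, 6 to 8 N just before the stop; it springs back up when let go. The bar clears the catch only in the last 3 mm. Over 20 N on any part of the gateway (gate, lever, frame) is forcing it
- latch (a joint): Angle of the latch bar about its pivot: 0 level in the catch, grows as the nose rises; the lever's full travel lifts it to about 0.06, and it clears the catch at about 0.05. Falls back by its own weight
- latch_bar: The steel gravity latch bar, 262 x 20 x 8 mm, level, on the far face of the gate, pivoted near the hinge end; its nose sticks out past the gate's free end into the catch. Origin: in the bar 12 mm from the nose's tip, on the bar's mid-height 110 mm above the plate, its y along the bar towards the pivot. A pin of the thumb lever passes through the gate under it and lifts it
- core_a: Dark ferrite core, upright cylinder 26 mm across, 32 mm tall; origin under its centre. Bystander
- core_b: The other ferrite core, same size. Bystander
- lens_cap: Blue polycarbonate lens cap, disc 52 mm across, 14 mm tall; origin under its centre. Bystander
- gauge_base: Squat brass height gauge base 64 mm across, 45 mm tall; origin under its centre. Bystander

How it is judged:
By the outcome, as a careful person would: the job done as asked, in the order asked, and still so for the second after the job is handed in, with the robot touching nothing.
It also fails if it takes over 61 s, if anything falls off the work surface, if the arm or the gripper's body presses on something with over 40 N, if the wrist force passes 120 N, or if a joint passes its speed limit or range.

## Working session

There is one attempt and no reset: what is moved stays moved. The work goes in short steps, Python scripts to look and compute and a tool call to move; the robot and the scene stay as the last step left them, time stands still between calls to the robot, and variables do not carry over. Pictures are saved under pics/ and viewed, and the job is handed in when it is done.

Besides the shell and the picture viewer there is one more tool, called after "Request:" as name([rows], argument=value, ...), one row to a line, values as JSON. send_rows: Moves the arm, as the interface text tells. Its arguments: {"type":"object","properties":{"commands":{"type":"array","items":{"type":"array"}}},"required":["commands"]}

```bash
ls; mkdir -p pics; cat > h.py <<'E'
import numpy as np,cv2
from scipy.spatial.transform import Rotation as R
from plant import sensors,snapshot,order,ctrl
def save(n,f):
    s=snapshot(n); cv2.imwrite(f'pics/{f}.png',s['color']); np.savez(f'pics/{f}.npz',**{k:np.array(v) for k,v in s.items()}); return s
def cam(s):
    a=np.array(s['attitude'],float)
    M=a if a.shape==(3,3) else R.from_euler('xyz',a,degrees=True).as_matrix()
    return M,np.array(s['xyz'])
def px(s,u,v,r=1):
    z=s['z_map'][int(v)-r:int(v)+r+1,int(u)-r:int(u)+r+1]; z=np.median(z[z>0])
    M,t=cam(s); return M@(np.linalg.inv(s['mtx'])@[u,v,1]*z)+t
def cloud(s):
    M,t=cam(s); v,u=np.mgrid[:480,:640]; z=s['z_map']
    p=np.stack([u,v,np.ones_like(u)],-1)@np.linalg.inv(s['mtx']).T*z[...,None]
    return p@M.T+t
E
python3 - <<'E'
from h import *
for n in ['side','top','wrist']:
    s=save(n,n+'0'); print(n,s['xyz'],s['attitude'])
print(sensors.get_obs())
E
```

```text
pics
side [0.06387282 0.60251322 0.89747185] [-136.61874152    0.51302056 -138.73152171]
top [0.45884593 0.07015609 1.01282535] [-172.80776739   -0.83751353  -90.87484263]
wrist [ 0.08402618 -0.67423853  0.38419953] [ 1.64302055e+02 -8.36546962e-02  1.03224407e+02]
{'clock': 0.15, 'joint_pos': array([-6.02111154e+01,  2.05825721e+01,  6.46439647e-01, -1.60257660e-02,
       -7.01380653e+01, -1.65053253e+01]), 'qvel': array([-0.04174176, -0.0875257 ,  0.21692895,  0.06419295, -0.09197033,
        0.01762698]), 'tau': array([-6.66282067e-04, -5.83279037e+01,  2.93290043e+01,  7.00115293e+00,
        8.76752747e-03, -1.24279504e-04]), 'tool_pos': array([ 0.15496764, -0.65657682,  0.22583184]), 'orientation': array([-1.79993364e+02, -7.54211104e-02,  1.03278100e+02]), 'force': array([ 0.70130597,  0.31090622, -0.37997433]), 'moment': array([0.0128468 , 0.01382541, 0.03186759]), 'opening': 0.08774573536801715}
```

View pics/side0.png

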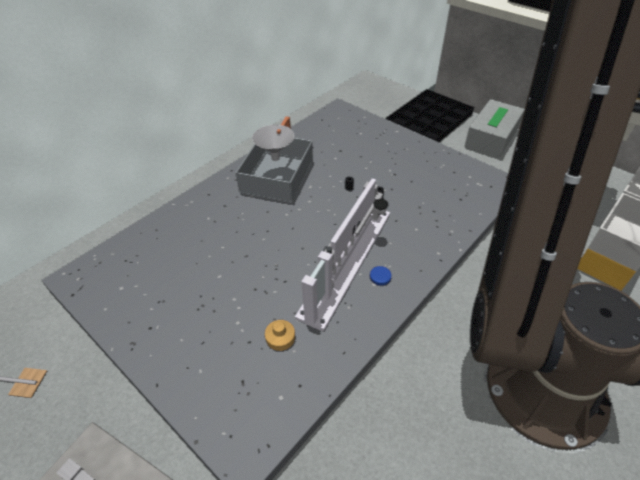

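View pics/top0.png

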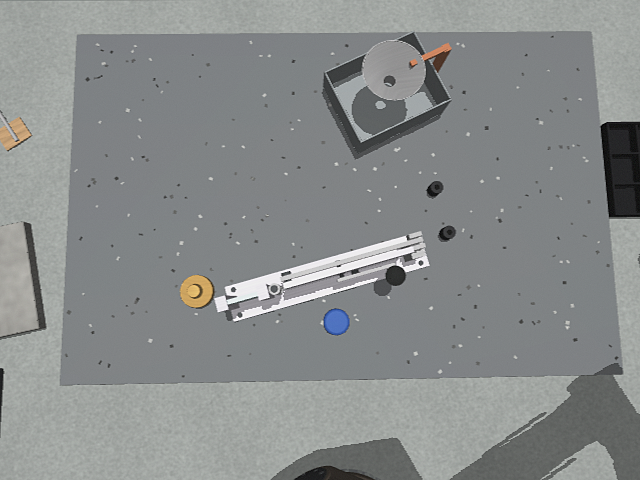

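View pics/wrist0.png

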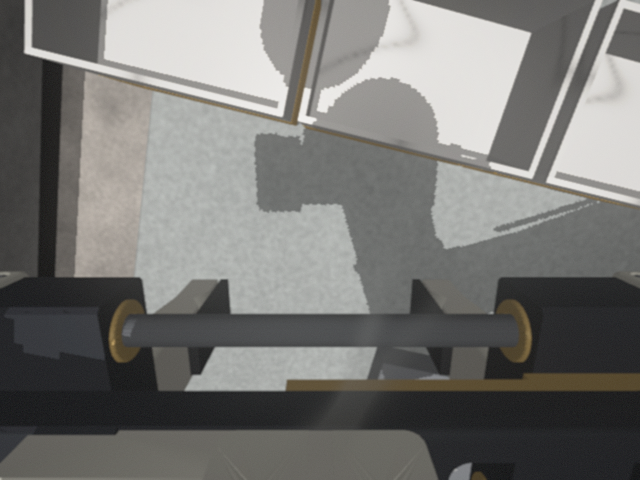

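The top view shows the gateway running from (225,300) at the hinge/fence end to (425,245) at the catch. The black pad is at (395,275), the lens cap at (336,321), the cores at (435,188) and (447,233), and the gauge base at (196,291). I'll measure these next.

```bash
python3 - <<'E'
from h import *
s=dict(np.load('pics/top0.npz')); c=cloud(s)
cv2.imwrite('pics/topcrop.png',cv2.resize(s['color'][215:335,205:465],None,fx=3,fy=3,interpolation=cv2.INTER_CUBIC))
z=c[...,2]
cv2.imwrite('pics/topz.png',cv2.resize(cv2.applyColorMap((np.clip(z[215:335,205:465]/0.22,0,1)*255).astype(np.uint8),cv2.COLORMAP_JET),None,fx=3,fy=3,interpolation=cv2.INTER_NEAREST))
for n,p in dict(pad=(395,275),cap=(336,321),ca=(435,187),cb=(447,232),gb=(196,291)).items(): print(n,px(s,*p).round(4))
roi=np.zeros(z.shape,bool); roi[220:325,212:432]=1
g=roi&(z>0.182)&(z<0.20)
P=c[g]; print(len(P), 'z',np.percentile(P[:,2],[5,50,95]))
m=P.mean(0); u,sv,vt=np.linalg.svd((P-m)[:,:2],full_matrices=False); print(m,vt[0],np.degrees(np.arctan2(vt[0][1],vt[0][0])))
t=(P-m)[:,:2]@vt[0]; print(t.min(),t.max(), np.percentile((P-m)[:,:2]@vt[1],[1,50,99]))
b=roi&(s['color'].max(2)<45)&(z>0.1)
vv,uu=np.nonzero(b); print('black',uu.mean(),vv.mean(),np.median(c[b],0),c[b].mean(0),len(uu), np.percentile(c[b],[2,98],axis=0))
E
```

```text
pad [ 0.4961 -0.0823  0.164 ]
cap [0.4133 0.0162 0.0547]
ca [ 0.6729 -0.1846  0.0721]
cb [ 0.5826 -0.2038  0.0728]
gb [0.4749 0.2814 0.0852]
1369 z [0.18448884 0.19332271 0.19664307]
[0.49069622 0.0697886  0.19210623] [-0.25880043  0.96593082] 104.9988955892486
-0.18548358970993317 0.15948716004274935 [-1.10358750e-02 -3.34303212e-06  1.10125529e-02]
black 383.42105263157896 273.92105263157896 [ 0.49974832 -0.07793672  0.15888066] [ 0.49824345 -0.06178411  0.16362467] 114 [[ 0.48045481 -0.09895163  0.13649415]
 [ 0.51577491  0.10242861  0.1653068 ]]
```

View pics/topcrop.png

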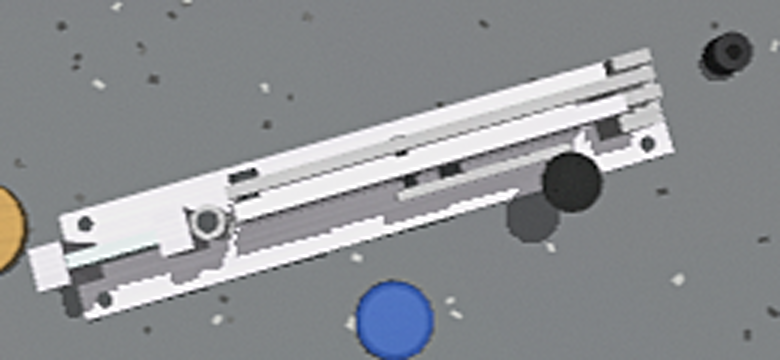

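View pics/topz.png

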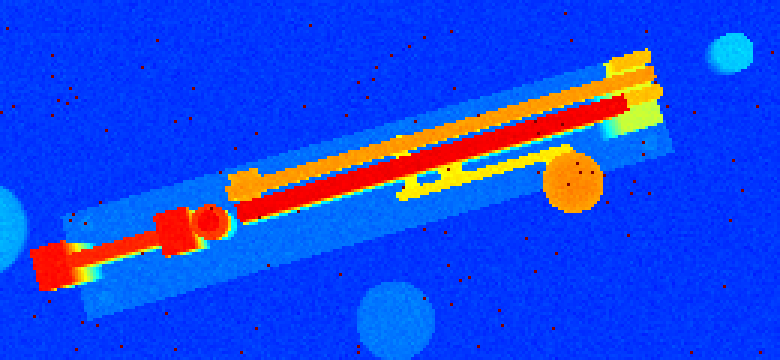

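```bash
python3 - <<'E'
from h import *
from scipy.optimize import minimize
s=dict(np.load('pics/top0.npz')); c=cloud(s); z=c[...,2]
roi=np.zeros(z.shape,bool); roi[225:292,282:420]=1
P=c[roi&(z>0.188)&(z<0.202)]; m=P.mean(0); vt=np.linalg.svd((P-m)[:,:2],full_matrices=False)[2]
d=vt[0]*np.sign(vt[0][1]); yaw=np.degrees(np.arctan2(-d[0],d[1])); n=np.array([d[1],-d[0]])
print('gate',len(P),m,yaw,np.percentile((P-m)[:,:2]@n,[0,5,95,100]))
t=P[:,:2]@d; print('ends',t.min(),t.max(),'n',m[:2]@n)
# sill z
vv=c[(np.abs(z-0.052)<0.004)&(np.add.outer(np.arange(480)>215,np.zeros(640))>0)]
roi2=np.zeros(z.shape,bool); roi2[220:325,212:432]=1
Q=c[roi2&(np.abs(z-0.052)<0.005)][:,:2]; 
print('sill n',np.percentile(Q@n,[1,99]),'t',np.percentile(Q@d,[1,99]))
F=c[roi2&(z>.18)&(z<.21)][:,:2]; print('fence t max',np.percentile(F@d,[99,100]))
r=np.zeros(z.shape,bool); r[262:288,382:408]=1
B=c[r&(z>0.157)&(z<0.17)]; print('pad',len(B),B.mean(0),(B[:,:2]@n).min(),(B[:,:2]@n).max(),(B[:,:2]@d).min(),(B[:,:2]@d).max(),np.percentile(B[:,2],[50,90]))
mid=[((B[:,:2]@v).min()+(B[:,:2]@v).max())/2 for v in (n,d)]
print('pad c',mid[0]*n+mid[1]*d, 'gate-pad n',m[:2]@n-mid[0])
pl=c[300:370,100:200,2]; print('plate z',np.median(pl[pl>0]))
E
```

```text
gate 817 [0.50911122 0.00128389 0.19467766] 15.017787867858969 [-0.0049814  -0.00456896  0.00460324  0.00516391]
ends -0.24522590346097897 -0.017426067209670097 n 0.49205542078838804
sill n [0.39907922 0.52672295] t [-0.29280589  0.09735987]
fence t max [0.09798358 0.09974069]
pad 310 [ 0.49558492 -0.08391345  0.1612815 ] 0.4395910055029369 0.4740569648941993 -0.22766041214575827 -0.19224286656802342 [0.16132224 0.16430811]
pad c [ 0.4956238 -0.0844091] gate-pad n 0.03523143558981995
plate z 0.04032840653494879
```

Request:
send_rows([
  [1, [0, 0, 0.2], [0, 0, 0.0233]],
  [1, [0, 0, 0.2], [0, 0, 0.0233]],
  [1, [0.1, 0.1, 0.1], [0, 0, 0.0233]],
  [1, [0.1, 0.1, 0], [0, 0, 0.0233]],
  [1, [0.1, 0.1, 0], [0, 0, 0.0233]],
  [1, [0.1, 0.1, 0], [0, 0, 0.0233]],
  [1, [0.1, 0.1, 0], [0, 0, 0.0233]],
  [1, [0.1, 0.1, 0], [0, 0, 0.0233]],
  [1, [0.1, 0.1, 0], [0, 0, 0.0233]],
  [1, [0.1, 0.1, 0], [0, 0, 0.0233]],
  [1, [0.1, 0.1, 0], [0, 0, 0.02]],
  [1, [0.1, 0.1, 0], [0, 0, 0]],
])

```text
clock: 1.35
tool_pos: [0.4081, -0.396, 0.3502]
orientation: [-179.9, -0.6, -163.1]
force: [-0.3, -1.2, -0.8]
opening: 0.0012
```

Request:
send_rows([
  [1, [0.05, 0.19, -0.03], [0, 0, -0.005]],
  [1, [0.05, 0.19, -0.03], [0, 0, 0]],
  [1, [0.05, 0.19, -0.03], [0, 0, 0]],
  [1, [0.05, 0.19, -0.03], [0, 0, 0]],
  [1, [0.05, 0.19, -0.03], [0, 0, 0]],
  [1, [0.05, 0.19, -0.03], [0, 0, 0]],
  [1, [0.05, 0.1, -0.03], [0, 0, 0]],
  [1, [0, 0, 0], [0, 0, 0]],
  [1, [0, 0, 0], [0, 0, 0]],
])

```text
clock: 2.25
tool_pos: [0.4962, -0.0774, 0.2945]
orientation: [-180.0, -0.7, -164.6]
force: [-0.3, -0.4, 0.6]
opening: 0.0005
```

```bash
python3 - <<'E'
from h import *
s=save('wrist','w1'); s=save('top','t1'); s=save('side','s1')
o=sensors.get_obs(); print(o['tool_pos'],o['orientation'],o['force'],o['joint_pos'])
cv2.imwrite('pics/s1c.png',cv2.resize(s['color'][80:340,240:500],None,fx=2.3,fy=2.3,interpolation=cv2.INTER_CUBIC))
E
```

```text
[ 0.49607897 -0.07868502  0.2948177 ] [-179.96467112   -0.6928537  -164.76790653] [-0.0803661  -0.40829544  0.12296334] [ 1.34820006e+01  2.17193854e+00 -1.37688954e+01  5.85326595e-02
 -7.47506253e+01  1.73457043e+00]
```

View pics/w1.png

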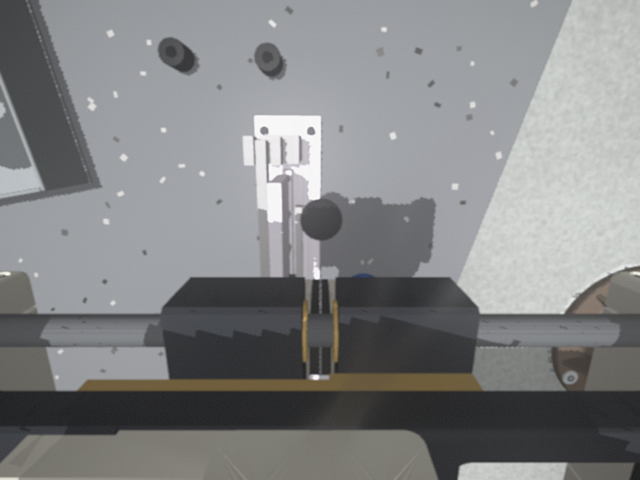

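View pics/s1c.png

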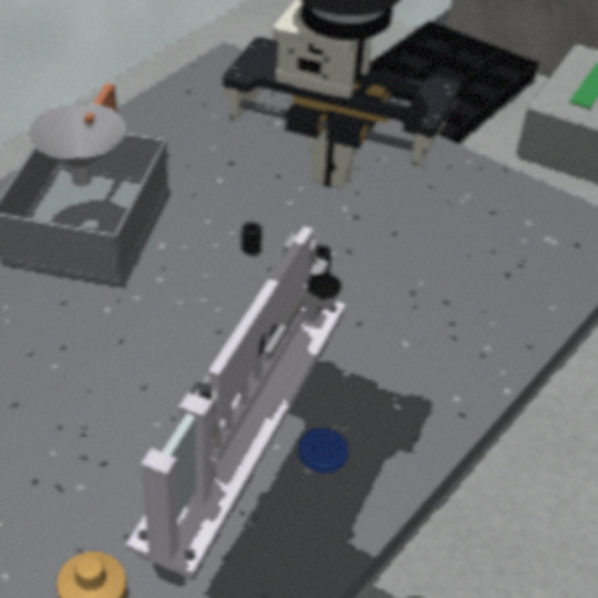

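The wrist view has the pad at (320,218), straight ahead of the shut fingers. The side crop shows the fingertips above and nearly in line with the pad. I'll centre on it and come down.

Request:
send_rows([
  [1, [0.01, -0.021, -0.05], [0, 0, 0]],
  [1, [0, 0, -0.1], [0, 0, 0]],
  [1, [0, 0, -0.1], [0, 0, 0]],
  [1, [0, 0, -0.1], [0, 0, 0]],
  [1, [0, 0, -0.05], [0, 0, 0]],
  [1, [0, 0, 0], [0, 0, 0]],
  [1, [0, 0, 0], [0, 0, 0]],
])

```text
clock: 3.1
tool_pos: [0.4967, -0.0921, 0.1888]
orientation: [-180.0, -0.6, -165.4]
force: [-0.2, 0.3, 0.4]
opening: 0.0006
```

```bash
python3 - <<'E'
from h import *
o=sensors.get_obs(); print(o['tool_pos'],o['orientation'],o['force'])
s=save('wrist','w2'); s=save('side','s2')
cv2.imwrite('pics/s2c.png',cv2.resize(s['color'][130:280,300:450],None,fx=4,fy=4,interpolation=cv2.INTER_CUBIC))
s=save('top','t2')
cv2.imwrite('pics/t2c.png',cv2.resize(s['color'][215:335,205:465],None,fx=3,fy=3,interpolation=cv2.INTER_CUBIC))
E
```

```text
[ 0.49668563 -0.09213824  0.18882473] [-179.95853121   -0.61861929 -165.37301971] [-0.22357001  0.25408903  0.36763434]
```

View pics/s2c.png

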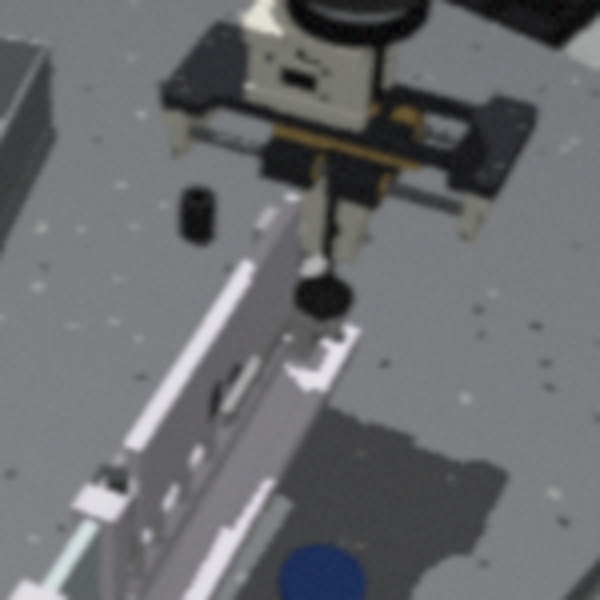

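View pics/w2.png

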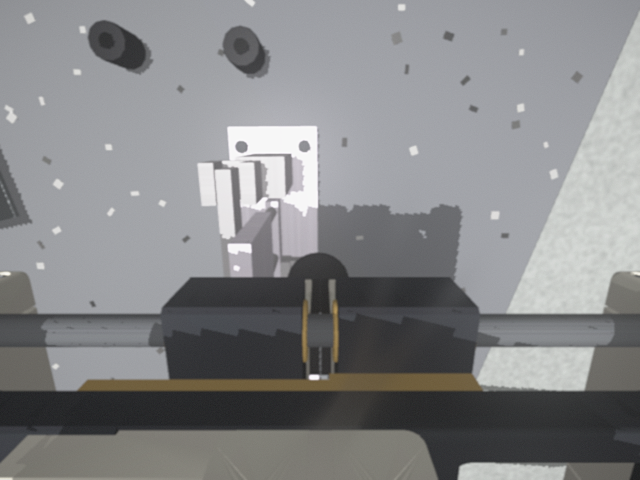

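The side crop shows the tips (~(335,255)) just above the pad (~(323,297)) and clear of the gate plate. The position is 8 mm off in y, so I'll correct that and descend gently.

Request:
send_rows([
  [1, [0.008, 0.034, 0], [0, 0, 0]],
  [1, [0, 0, 0], [0, 0, 0]],
  [1, [0, 0, 0], [0, 0, 0]],
  [1, [0, 0, -0.02], [0, 0, 0]],
  [1, [0, 0, -0.02], [0, 0, 0]],
  [1, [0, 0, 0], [0, 0, 0]],
  [1, [0, 0, 0], [0, 0, 0]],
])

```text
clock: 3.95
tool_pos: [0.5007, -0.0817, 0.1809]
orientation: [-179.9, -0.3, -165.3]
force: [-0.5, -0.1, 0.2]
opening: 0.0003
```

```bash
python3 - <<'E'
from h import *
o=sensors.get_obs(); print(o['tool_pos'],o['orientation'],o['force'])
E
```

```text
[ 0.50067478 -0.08171865  0.1808809 ] [-179.93427117   -0.27451123 -165.27256742] [-0.54149731 -0.07509361  0.15742897]
```

Request:
send_rows([
  [1, [-0.004, -0.004, -0.01], [0, 0, 0]],
  [1, [0, 0, -0.01], [0, 0, 0]],
  [1, [0, 0, -0.01], [0, 0, 0]],
  [1, [0, 0, -0.01], [0, 0, 0]],
  [1, [0, 0, 0], [0, 0, 0]],
])

```text
clock: 4.45
tool_pos: [0.4994, -0.083, 0.1698]
orientation: [-179.9, -0.3, -165.3]
force: [1.0, -0.5, 0.6]
opening: 0.0007
```

Request:
send_rows([
  [1, [0, 0, -0.008], [0, 0, 0]],
  [1, [0, 0, -0.008], [0, 0, 0]],
])

```text
clock: 4.65
tool_pos: [0.4996, -0.083, 0.1658]
orientation: [-179.9, -0.3, -165.3]
force: [-0.6, 0.2, 0.3]
opening: 0.0005
```

Request:
send_rows([
  [1, [0, 0, -0.008], [0, 0, 0]],
  [1, [0, 0, -0.004], [0, 0, 0]],
])

```text
clock: 4.85
tool_pos: [0.4999, -0.0834, 0.1629]
orientation: [-179.9, -0.3, -165.3]
force: [0.7, -2.0, 3.0]
opening: 0.0001
```

Request:
send_rows([
  [1, [0, 0, -0.008], [0, 0, 0]],
  [1, [0, 0, -0.004], [0, 0, 0]],
])

```text
clock: 5.05
tool_pos: [0.5007, -0.0841, 0.1608]
orientation: [-179.8, -0.2, -165.2]
force: [0.7, -1.8, 4.0]
opening: 0.0005
```

Request:
send_rows([
  [1, [0, 0, -0.008], [0, 0, 0]],
  [1, [0, 0, -0.008], [0, 0, 0]],
  [1, [0, 0, -0.004], [0, 0, 0]],
])

```text
clock: 5.35
tool_pos: [0.5019, -0.0851, 0.1571]
orientation: [-179.6, -0.0, -165.2]
force: [-0.2, -1.2, 5.3]
opening: 0.0003
```

Request:
send_rows([
  [1, [0, 0, -0.008], [0, 0, 0]],
  [1, [0, 0, -0.008], [0, 0, 0]],
])

```text
clock: 5.55
tool_pos: [0.503, -0.0858, 0.1543]
orientation: [-179.6, 0.1, -165.2]
force: [-1.6, -3.9, 6.6]
opening: 0.0003
```

Request:
send_rows([
  [1, [0, 0, -0.006], [0, 0, 0]],
  [1, [0, 0, -0.006], [0, 0, 0]],
])

```text
clock: 5.75
tool_pos: [0.5033, -0.0865, 0.1521]
orientation: [-179.5, 0.1, -165.2]
force: [-2.6, -2.7, 7.1]
opening: 0.0006
```

Request:
send_rows([
  [1, [-0.004, 0.002, -0.006], [0, 0, 0]],
  [1, [0, 0, -0.004], [0, 0, 0]],
])

```text
clock: 5.95
tool_pos: [0.5034, -0.0867, 0.1509]
orientation: [-179.4, 0.2, -165.1]
force: [-0.9, -1.7, 7.4]
opening: 0.0004
```

Request:
send_rows([
  [1, [-0.002, 0.002, -0.006], [0, 0, 0]],
  [1, [0, 0, -0.004], [0, 0, 0]],
])

```text
clock: 6.15
tool_pos: [0.5037, -0.087, 0.1497]
orientation: [-179.3, 0.3, -165.1]
force: [0.1, -1.9, 6.6]
opening: 0.0004
```

Request:
send_rows([
  [1, [-0.002, 0.002, -0.006], [0, 0, 0]],
  [1, [0, 0, -0.004], [0, 0, 0]],
])

```text
clock: 6.35
tool_pos: [0.5045, -0.0871, 0.1486]
orientation: [-179.2, 0.5, -165.1]
force: [-0.6, -1.8, 6.4]
opening: 0.0006
```

Request:
send_rows([
  [1, [-0.002, 0.002, -0.005], [0, 0, 0]],
  [1, [0, 0, -0.004], [0, 0, 0]],
])

```text
clock: 6.55
tool_pos: [0.5057, -0.0871, 0.1481]
orientation: [-179.1, 0.7, -165.0]
force: [-0.0, -0.7, 8.7]
opening: 0.0003
```

```bash
python3 - <<'E'
from h import *
s=save('wrist','w3')
cv2.imwrite('pics/w3c.png',cv2.resize(s['color'][120:300,180:380],None,fx=3,fy=3,interpolation=cv2.INTER_CUBIC))
s2=dict(np.load('pics/w2.npz'))
c=cloud(s); t=[]
n=np.array([.9659,.259]);d=np.array([-.259,.9659])
N=c[...,:2]@n-.492; T=c[...,:2]@d+.130; Z=c[...,2]-.04
for a in (-.145,-.14,-.136,-.132,-.128,-.12):
    k=(abs(T-a)<.003)&(Z>.06)&(N>-.03)&(N<.04)
    h=[(round(x,3),round(float(np.median(Z[k&(abs(N-x)<.002)])),4)) for x in np.arange(-.024,.036,.004) if (k&(abs(N-x)<.002)).sum()>3]
    print(a,h)
o=sensors.get_obs(); print(o['tool_pos'],o['force'])
E
```

```text
-0.145 [(np.float64(-0.016), 0.0833), (np.float64(-0.012), 0.0864), (np.float64(-0.008), 0.0863), (np.float64(-0.004), 0.0864), (np.float64(0.0), 0.1098), (np.float64(0.004), 0.1123), (np.float64(0.008), 0.112), (np.float64(0.012), 0.0923), (np.float64(0.016), 0.1231), (np.float64(0.02), 0.1209), (np.float64(0.024), 0.1336), (np.float64(0.028), 0.1122)]
-0.14 [(np.float64(-0.016), 0.0838), (np.float64(-0.012), 0.0863), (np.float64(-0.008), 0.0863), (np.float64(-0.004), 0.0861), (np.float64(0.0), 0.1099), (np.float64(0.004), 0.1122), (np.float64(0.008), 0.1119), (np.float64(0.012), 0.0925), (np.float64(0.016), 0.1249), (np.float64(0.02), 0.1338), (np.float64(0.024), 0.1343)]
-0.136 [(np.float64(-0.016), 0.0844), (np.float64(-0.012), 0.0862), (np.float64(-0.008), 0.0862), (np.float64(-0.004), 0.0861), (np.float64(0.0), 0.1099), (np.float64(0.004), 0.1123), (np.float64(0.008), 0.1121), (np.float64(0.012), 0.0923), (np.float64(0.016), 0.1256), (np.float64(0.02), 0.1336), (np.float64(0.024), 0.134)]
-0.132 [(np.float64(-0.016), 0.0852), (np.float64(-0.012), 0.0862), (np.float64(-0.008), 0
[... 324 characters left out ...]
, 0.0864), (np.float64(-0.004), 0.086), (np.float64(0.0), 0.1075), (np.float64(0.004), 0.1122), (np.float64(0.008), 0.1117), (np.float64(0.012), 0.0924), (np.float64(0.016), 0.1264), (np.float64(0.02), 0.1335), (np.float64(0.024), 0.1336)]
-0.12 [(np.float64(-0.024), 0.1946), (np.float64(-0.02), 0.1984), (np.float64(-0.016), 0.1984), (np.float64(-0.012), 0.1984), (np.float64(-0.008), 0.1986), (np.float64(-0.004), 0.1986), (np.float64(0.0), 0.1981), (np.float64(0.004), 0.195), (np.float64(0.008), 0.1432), (np.float64(0.012), 0.1312), (np.float64(0.016), 0.1292), (np.float64(0.02), 0.1332), (np.float64(0.024), 0.1331)]
[ 0.50596507 -0.08697216  0.14814492] [-0.76795252 -0.63051429  7.31112005]
```

View pics/w3c.png

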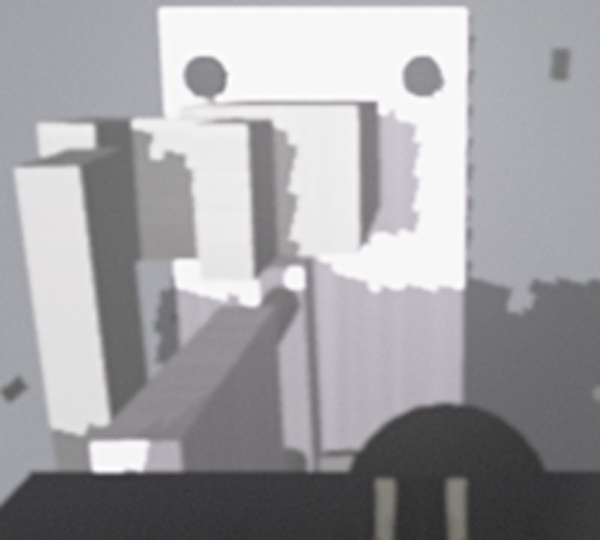

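The bar top is 134 mm above the plate and its underside about 114 mm, over catch walls at 112 mm. In the wrist crop the bar (left, ~(60,300)) stands clear of the notch. I'll start the swing slowly while holding the pad down.

```bash
cat > plan.py <<'E'
from h import *
import sys
step=float(sys.argv[1]); k=int(sys.argv[2]); nn=float(sys.argv[3]) if len(sys.argv)>3 else -.026; rr=float(sys.argv[4]) if len(sys.argv)>4 else .213
H=np.array([.4752,.1274]); o=sensors.get_obs(); p=o['tool_pos']; r=p[:2]-H
base=np.arctan2(-rr,nn); th=np.arctan2(r[1],r[0])-np.radians(15)-base
print('th tool',th,'radius',np.hypot(*r),'want',np.hypot(nn,rr),'z',p[2],'F',o['force'].round(1),'rpy',o['orientation'].round(2))
P=lambda t: H+np.hypot(nn,rr)*np.array([np.cos(t+base+np.radians(15)),np.sin(t+base+np.radians(15))])
prev=p[:2]; cur=R.from_euler('xyz',o['orientation'],degrees=True)
for i in range(1,k+1):
    t=th+step*i; g=P(t); tgt=R.from_euler('xyz',[180,0,-165+np.degrees(t)],degrees=True)
    rv=(tgt*cur.inv()).as_rotvec()/(2*np.pi)
    print(i,round(t,3),((g-prev)/.25).round(4),rv.round(4)); prev=g;cur=tgt
E
python3 plan.py 0.02 4
```

```text
th tool 0.002204620475926733 radius 0.21656849296842118 want 0.2145809870421888 z 0.14814492410537022 F [-0.8 -0.6  7.3] rpy [-179.07    0.71 -165.  ]
1 0.022 [0.0158 0.0105] [0.002  0.0026 0.0036]
2 0.042 [0.0169 0.0029] [-0.      0.      0.0032]
3 0.062 [0.0168 0.0033] [-0.      0.      0.0032]
4 0.082 [0.0168 0.0036] [0.     0.     0.0032]
```

Request:
send_rows([
  [1, [0.012, 0.005, -0.003], [0, 0, 0.003]],
  [1, [0.016, 0.003, -0.003], [0, 0, 0.003]],
])

```text
clock: 6.8
tool_pos: [0.5143, -0.0856, 0.1485]
orientation: [-179.0, 0.9, -162.8]
force: [-1.0, -1.2, 6.5]
opening: 0.0003
```

Request:
send_rows([
  [1, [0.016, 0.003, -0.003], [0, 0, 0.003]],
  [1, [0.016, 0.003, -0.003], [0, 0, 0.003]],
])

```text
clock: 7.0
tool_pos: [0.5238, -0.0838, 0.1483]
orientation: [-178.9, 1.1, -160.5]
force: [-0.3, -0.1, 6.5]
opening: 0.0006
```

```bash
python3 plan.py 0.03 6
```

```text
th tool 0.08565554263032849 radius 0.21668500366805607 want 0.2145809870421888 z 0.1482596062472604 F [-0.3 -0.1  6.5] rpy [-178.93    1.07 -160.49]
1 0.116 [0.0231 0.0143] [0.0017 0.0038 0.0059]
2 0.146 [0.0248 0.0069] [ 0.     -0.      0.0048]
3 0.176 [0.0246 0.0076] [-0.      0.      0.0048]
4 0.206 [0.0244 0.0084] [-0.     -0.      0.0048]
5 0.236 [0.0241 0.0091] [0.     0.     0.0048]
6 0.266 [0.0238 0.0098] [-0.      0.      0.0048]
```

Request:
send_rows([
  [1, [0.02, 0.006, -0.003], [0.0005, 0.001, 0.004]],
  [1, [0.023, 0.008, -0.003], [0.0005, 0.001, 0.004]],
  [1, [0.023, 0.008, -0.003], [0.0005, 0.001, 0.004]],
])

```text
clock: 7.3
tool_pos: [0.5427, -0.0784, 0.1484]
orientation: [-179.7, 0.5, -156.0]
force: [-0.6, -2.7, 7.0]
opening: 0.0001
```

```bash
cat > gate.py <<'E'
from h import *
import sys
s=save('top',sys.argv[1]); c=cloud(s); z=c[...,2]
H=np.array([.4752,.1274]); r=c[...,:2]-H
k=(z>.18)&(z<.205)&(np.hypot(r[...,0],r[...,1])<.26)&(np.hypot(r[...,0],r[...,1])>.03)&(r[...,1]<.05*1)&(r[...,1]<r[...,0]*.6)
a=np.arctan2(r[...,1],r[...,0])[k]-np.radians(-75); print('gate angle',np.percentile(a,[10,50,90]).round(3),k.sum(),'rmax',np.hypot(r[...,0],r[...,1])[k].max())
cv2.imwrite(f'pics/{sys.argv[1]}c.png',cv2.resize(s['color'][60:340,180:470],None,fx=2.2,fy=2.2))
E
python3 gate.py g1; python3 plan.py 0.03 6
```

```text
th tool 0.1829882088494783 radius 0.21663420087816793 want 0.2145809870421888 z 0.14842837409915247 F [ 0.8 -0.6  6.9] rpy [-179.71    0.55 -155.83]
1 0.213 [0.0217 0.0163] [0.0001 0.0017 0.0084]
2 0.243 [0.024  0.0093] [0.     0.     0.0048]
3 0.273 [0.0237 0.01  ] [ 0.     -0.      0.0048]
4 0.303 [0.0234 0.0107] [0.     0.     0.0048]
5 0.333 [0.0231 0.0114] [0.     0.     0.0048]
6 0.363 [0.0227 0.0121] [-0.      0.      0.0048]Traceback (most recent call last):
  File "gate.py", line 6, in <module>
    a=np.arctan2(r[...,1],r[...,0])[k]-np.radians(-75); print('gate angle',np.percentile(a,[10,50,90]).round(3),k.sum(),'rmax',np.hypot(r[...,0],r[...,1])[k].max())
                                                                           ~~~~~~~~~~~~~^^^^^^^^^^^^^^
    return _quantile_unchecked(
        a, q, axis, out, overwrite_input, method, keepdims, weights)
    return _ureduce(a,
                    func=_quantile_ureduce_func,
    ...<5 lines>...
                    overwrite_input=overwrite_input,
                    method=method)
    r = func(a, **kwargs)
    result = _quantile(arr,
                       quantiles=q,
    ...<2 lines>...
                       out=out,
                       weights=wgt)
    slices_having_nans = np.isnan(arr[-1, ...])
                                  ~~~^^^^^^^^^
IndexError: index -1 is out of bounds for axis 0 with size 0
```

```bash
python3 - <<'E'
from h import *
s=save('side','s4'); w=save('wrist','w4')
a=cv2.resize(s['color'][130:330,280:440],None,fx=2.5,fy=2.5); b=w['color'][:,150:470]
b=cv2.resize(b,(333,500)); cv2.imwrite('pics/m4.png',np.hstack([a,b]))
E
```

```text
(no output)
```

View pics/m4.png

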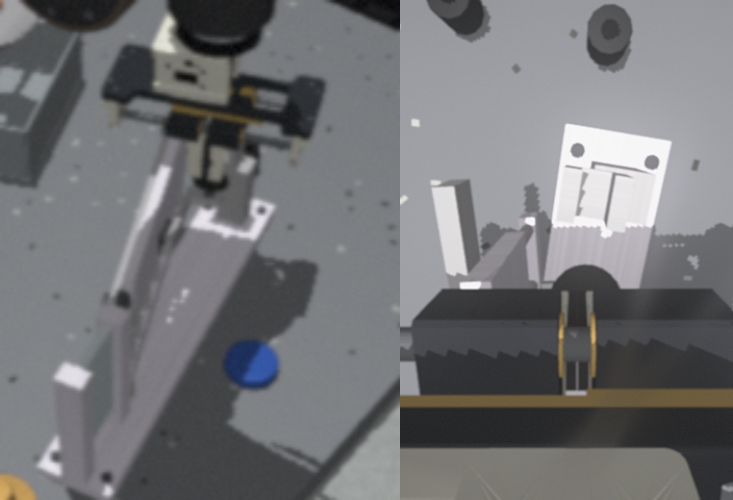

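The gate is following the tool. In the wrist half of the picture the bar nose (~(450,230)) is out of the catch (~(600,195)) and still raised. I'll keep swinging.

Request:
send_rows([
  [1, [0.024, 0.01, -0.003], [0, 0.0006, 0.006]],
  [1, [0.024, 0.01, -0.003], [0, 0.0005, 0.006]],
  [1, [0.024, 0.011, -0.003], [0, 0, 0.006]],
  [1, [0.024, 0.011, -0.003], [0, 0, 0.005]],
])

```text
clock: 7.85
tool_pos: [0.5702, -0.0674, 0.1481]
orientation: [-179.7, 0.5, -147.4]
force: [-1.6, 0.8, 7.6]
opening: 0.0003
```

```bash
python3 plan.py 0.035 6
```

```text
th tool 0.31344635584052294 radius 0.2167174521150446 want 0.2145809870421888 z 0.148136113139986 F [-1.6  0.8  7.6] rpy [-179.74    0.51 -147.42]
1 0.348 [0.023  0.0213] [-0.0002  0.0016  0.0066]
2 0.383 [0.0263 0.0146] [0.     0.     0.0056]
3 0.418 [0.0257 0.0155] [0.     0.     0.0056]
4 0.453 [0.0252 0.0164] [0.     0.     0.0056]
5 0.488 [0.0246 0.0172] [0.     0.     0.0056]
6 0.523 [0.024  0.0181] [0.     0.     0.0056]
```

Request:
send_rows([
  [1, [0.026, 0.015, -0.003], [0, 0.0005, 0.006]],
  [1, [0.026, 0.016, -0.003], [0, 0.0005, 0.0057]],
  [1, [0.025, 0.016, -0.003], [0, 0.0003, 0.0057]],
  [1, [0.025, 0.017, -0.003], [0, 0, 0.0057]],
  [1, [0.024, 0.018, -0.003], [0, 0, 0.0057]],
])

```text
clock: 8.35
tool_pos: [0.6062, -0.0452, 0.1481]
orientation: [-179.8, 0.5, -136.6]
force: [-1.9, 1.2, 7.6]
opening: 0.0004
```

```bash
python3 plan.py 0.035 6
```

```text
th tool 0.5090588907476683 radius 0.21665128388113578 want 0.2145809870421888 z 0.14810565432948436 F [-1.9  1.2  7.6] rpy [-179.8     0.53 -136.57]
1 0.544 [0.0186 0.0252] [-0.0006  0.0015  0.0076]
2 0.579 [0.0229 0.0194] [0.     0.     0.0056]
3 0.614 [0.0222 0.0202] [-0.     -0.      0.0056]
4 0.649 [0.0215 0.021 ] [0.     0.     0.0056]
5 0.684 [0.0208 0.0217] [0.     0.     0.0056]
6 0.719 [0.02   0.0224] [ 0.     -0.      0.0056]
```

Request:
send_rows([
  [1, [0.023, 0.02, -0.003], [-0.0003, 0.0005, 0.0065]],
  [1, [0.022, 0.02, -0.003], [-0.0003, 0.0005, 0.0057]],
  [1, [0.022, 0.021, -0.003], [0, 0.0003, 0.0057]],
  [1, [0.021, 0.022, -0.003], [0, 0, 0.0057]],
  [1, [0.02, 0.023, -0.003], [0, 0, 0.0057]],
])

```text
clock: 8.85
tool_pos: [0.6372, -0.0162, 0.1481]
orientation: [-179.7, 0.4, -125.5]
force: [-0.7, 0.7, 8.0]
opening: 0.0008
```

```bash
python3 plan.py 0.035 6; python3 - <<'E'
from h import *
s=save('side','s5'); w=save('wrist','w5')
a=cv2.resize(s['color'][130:330,240:400],None,fx=2.5,fy=2.5); b=w['color'][:,150:470]
b=cv2.resize(b,(333,500)); cv2.imwrite('pics/m5.png',np.hstack([a,b]))
E
```

```text
th tool 0.7051706572306176 radius 0.21644599795886504 want 0.2145809870421888 z 0.14813252516568748 F [-0.7  0.7  8. ] rpy [-179.75    0.4  -125.51]
1 0.74 [0.0139 0.0278] [-0.0005  0.0012  0.0081]
2 0.775 [0.0187 0.0235] [0.     0.     0.0056]
3 0.81 [0.0179 0.0241] [0.     0.     0.0056]
4 0.845 [0.017  0.0247] [0.     0.     0.0056]
5 0.88 [0.0162 0.0253] [-0.      0.      0.0056]
6 0.915 [0.0153 0.0259] [0.     0.     0.0056]
```

View pics/m5.png

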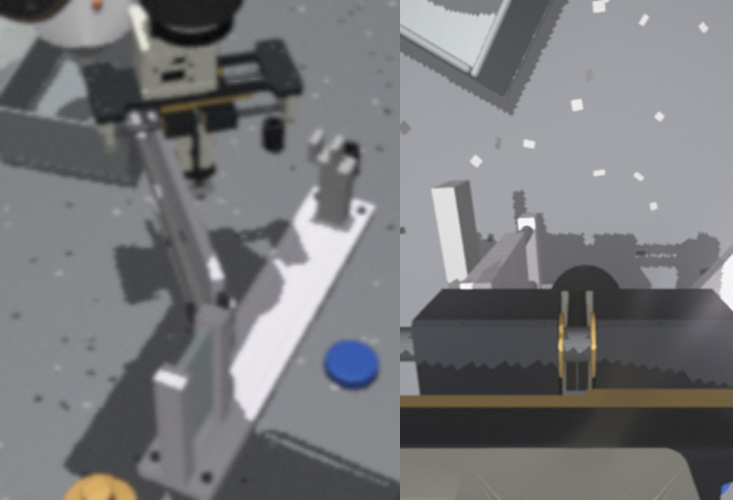

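```bash
python3 - <<'E'
from h import *
s=dict(np.load('pics/top0.npz'))
for p in [(355,157),(324,75),(450,98),(393,70),(393,100),(390,82),(440,52)]: print(p,px(s,*p).round(3))
E
```

```text
(355, 157) [ 0.746 -0.031  0.039]
(324, 75) [0.893 0.033 0.104]
(450, 98) [ 0.84  -0.211  0.113]
(393, 70) [ 0.884 -0.097  0.141]
(393, 100) [ 0.865 -0.113  0.045]
(390, 82) [ 0.875 -0.096  0.109]
(440, 52) [ 0.904 -0.179  0.17 ]
```

Request:
send_rows([
  [1, [0.017, 0.0245, -0.003], [-0.0003, 0.0005, 0.0065]],
  [1, [0.0175, 0.0245, -0.003], [-0.0003, 0.0005, 0.006]],
  [1, [0.0175, 0.0245, -0.003], [0, 0, 0.0057]],
  [1, [0.0165, 0.025, -0.003], [0, 0, 0.0057]],
  [1, [0.0155, 0.0255, -0.003], [0, 0, 0.0057]],
])

```text
clock: 9.45
tool_pos: [0.6616, 0.0175, 0.1481]
orientation: [-179.6, 0.3, -114.4]
force: [-3.0, 0.5, 8.2]
opening: 0.0007
```

```bash
python3 plan.py 0.035 6
```

```text
th tool 0.8978678423537769 radius 0.21635275259828568 want 0.2145809870421888 z 0.14810649284110383 F [-3.   0.5  8.2] rpy [-179.65    0.33 -114.43]
1 0.933 [0.0087 0.0297] [-0.0005  0.0013  0.008 ]
2 0.968 [0.0139 0.0266] [ 0.     -0.      0.0056]
3 1.003 [0.0129 0.0271] [-0.      0.      0.0056]
4 1.038 [0.012  0.0275] [0.     0.     0.0056]
5 1.073 [0.011 0.028] [-0.      0.      0.0056]
6 1.108 [0.01   0.0283] [ 0.     -0.      0.0056]
```

Request:
send_rows([
  [1, [0.012, 0.0275, -0.003], [-0.0003, 0.0005, 0.0065]],
  [1, [0.0125, 0.0275, -0.003], [-0.0003, 0.0005, 0.006]],
  [1, [0.0125, 0.0275, -0.003], [0, 0, 0.006]],
  [1, [0.0115, 0.0275, -0.003], [0, 0, 0.0057]],
  [1, [0.0105, 0.028, -0.003], [0, 0, 0.0057]],
  [1, [0.0095, 0.0283, -0.003], [0, 0, 0.0057]],
])

```text
clock: 10.05
tool_pos: [0.6812, 0.0626, 0.1481]
orientation: [-179.6, 0.2, -101.0]
force: [-3.3, 0.6, 7.8]
opening: 0.0003
```

```bash
python3 plan.py 0.03 6
```

```text
th tool 1.1256648075004705 radius 0.21600457933175846 want 0.2145809870421888 z 0.14810861106957407 F [-3.3  0.6  7.8] rpy [-179.63    0.22 -100.99]
1 1.156 [0.0019 0.0264] [-0.0004  0.0011  0.0061]
2 1.186 [0.0066 0.0249] [0.     0.     0.0048]
3 1.216 [0.0059 0.0251] [0.     0.     0.0048]
4 1.246 [0.0051 0.0252] [0.     0.     0.0048]
5 1.276 [0.0044 0.0254] [-0.     -0.      0.0048]
6 1.306 [0.0036 0.0255] [0.     0.     0.0048]
```

Request:
send_rows([
  [1, [0.0055, 0.025, -0.003], [0, 0.0003, 0.005]],
  [1, [0.006, 0.025, -0.003], [0, 0, 0.0045]],
  [1, [0.0055, 0.022, -0.003], [0, 0, 0.004]],
  [1, [0.0035, 0.015, -0.003], [0, 0, 0.003]],
  [1, [0.0015, 0.008, -0.003], [0, 0, 0.001]],
])

```text
clock: 10.55
tool_pos: [0.6877, 0.0896, 0.1482]
orientation: [-179.6, 0.4, -94.3]
force: [-2.6, 0.5, 8.2]
opening: 0.0004
```

```bash
python3 plan.py 0.03 2;  python3 - <<'E'
from h import *
s=save('side','s6'); w=save('wrist','w6')
a=cv2.resize(s['color'][130:330,240:400],None,fx=2.5,fy=2.5); b=w['color'][:,150:470]
b=cv2.resize(b,(333,500)); cv2.imwrite('pics/m6.png',np.hstack([a,b]))
E
```

```text
th tool 1.254461699006631 radius 0.21586443387699766 want 0.2145809870421888 z 0.14815446573940638 F [-2.6  0.5  8.2] rpy [-179.55    0.35  -94.26]
1 1.284 [-0.0009  0.0263] [-0.0009  0.0013  0.0079]
2 1.314 [0.0034 0.0255] [0.     0.     0.0048]
```

View pics/m6.png

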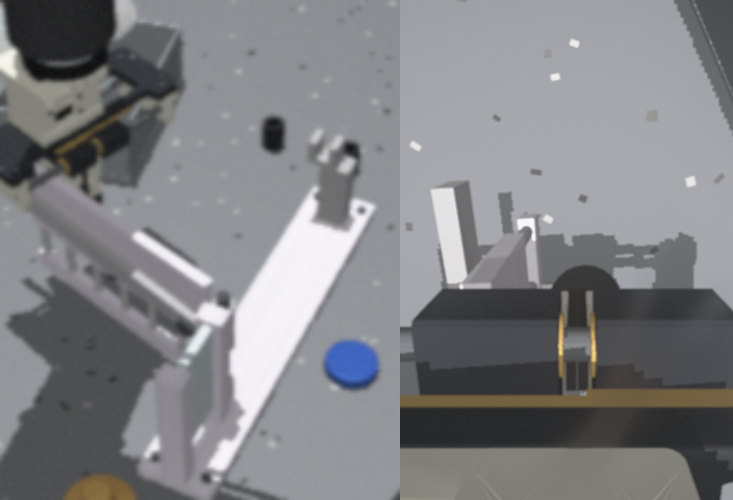

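Request:
send_rows([
  [1, [0.002, 0.018, -0.003], [0, 0, 0.004]],
  [1, [0.001, 0.01, -0.003], [0, 0, 0.002]],
  [1, [0, 0, 0], [0, 0, 0]],
  [1, [0, 0, 0.006], [0, 0, 0]],
  [1, [0, 0, 0.01], [0, 0, 0]],
  [1, [0, 0, 0.012], [0, 0, 0]],
  [1, [0, 0, 0.012], [0, 0, 0]],
  [1, [0, 0, 0.012], [0, 0, 0]],
  [1, [0, 0, 0.012], [0, 0, 0]],
  [1, [0, 0, 0.012], [0, 0, 0]],
])

```text
clock: 11.65
tool_pos: [0.6874, 0.099, 0.1677]
orientation: [-179.6, 0.5, -92.0]
force: [0.4, 0.8, 0.8]
opening: 0.0006
```

```bash
python3 plan.py 0.03 1
```

```text
th tool 1.2976047275880291 radius 0.21404989506835975 want 0.2145809870421888 z 0.16770933130273818 F [0.4 0.8 0.8] rpy [-179.61    0.52  -92.01]
1 1.328 [0.0051 0.0253] [-0.0014  0.0011  0.0085]
```

Request:
send_rows([
  [1, [0, -0.008, 0.02], [0, 0, 0]],
  [1, [0, 0, 0.03], [0, 0, 0]],
  [1, [0, 0, 0.06], [0, 0, 0]],
  [1, [0, 0, 0.1], [0, 0, 0]],
  [1, [0, 0, 0.1], [0, 0, 0]],
  [1, [0, 0, 0.1], [0, 0, 0]],
  [1, [0, -0.15, 0.05], [0, 0, 0]],
  [1, [0, -0.2, 0], [0, 0, 0]],
  [1, [-0.05, -0.2, 0], [0, 0, 0]],
  [1, [-0.1, -0.2, 0], [0, 0, 0]],
  [1, [-0.1, -0.2, 0], [0, 0, 0]],
  [1, [-0.1, -0.2, 0], [0, 0, 0]],
])

```text
clock: 12.85
tool_pos: [0.6093, -0.1744, 0.2904]
orientation: [-179.4, 0.5, -91.6]
force: [0.3, -0.3, -0.1]
opening: 0.0005
```

Request:
send_rows([
  [1, [-0.1, -0.2, 0], [0, 0, 0]],
  [1, [-0.1, -0.2, 0], [0, 0, 0]],
  [1, [-0.1, -0.1, 0], [0, 0, 0]],
  [1, [0, 0, 0], [0, 0, 0]],
  [1, [0, 0, 0], [0, 0, 0]],
])

```text
clock: 13.35
tool_pos: [0.535, -0.2953, 0.2937]
orientation: [-179.2, 0.4, -92.0]
force: [-0.2, 0.1, -0.3]
opening: 0.0005
```

```bash
python3 gate.py g2; python3 - <<'E'
from h import *
s=save('side','s7')
a=cv2.resize(s['color'][130:360,220:420],None,fx=2.5,fy=2.5); cv2.imwrite('pics/s7c.png',a)
s=dict(np.load('pics/g2.npz')); s0=dict(np.load('pics/top0.npz'))
for n,p in dict(cap=(336,321),ca=(435,187),cb=(447,232),gb=(196,291)).items(): 
    print(n,px(s0,*p).round(3),px(s,*p).round(3))
# bar heights: beyond gate far face
c=cloud(s); th=1.2976
E
```

```text
gate angle [1.281 1.322 1.36 ] 788 rmax 0.24463932782074255
cap [0.413 0.016 0.055] [0.413 0.016 0.053]
ca [ 0.673 -0.185  0.072] [ 0.673 -0.184  0.073]
cb [ 0.583 -0.204  0.073] [ 0.583 -0.204  0.071]
gb [0.475 0.281 0.085] [0.475 0.282 0.084]
```

View pics/g2c.png

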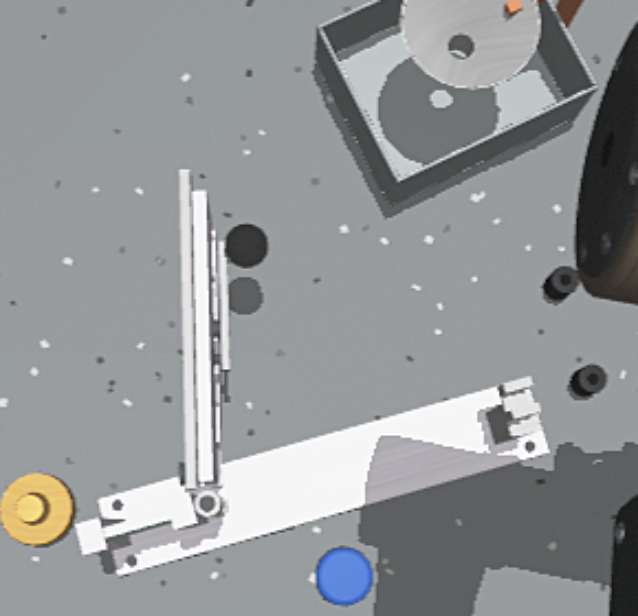

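View pics/s7c.png

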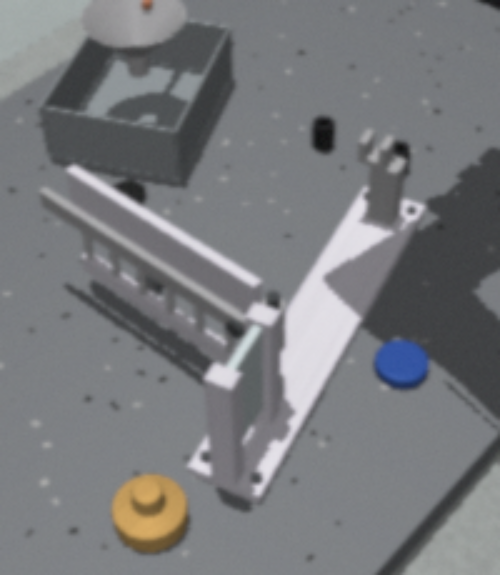

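In the top crop the gate is wide open (plate from (205,480) to (200,195)), the pad is back up at (245,245), and the bystanders haven't moved. I'll check the bar's height, then hand in.

```bash
python3 - <<'E'
from h import *
s=dict(np.load('pics/g2.npz'))
for p in [(264,139),(264,150),(264,180),(265,220),(265,260),(292,171)]: print(p,px(s,*p,r=0).round(4))
o=sensors.get_obs(); print(o['clock'],o['force'].round(1),abs(o['qvel']).max())
E
```

```text
(264, 139) [0.7457 0.146  0.1587]
(264, 150) [0.7247 0.1459 0.1603]
(264, 180) [0.6698 0.1462 0.1583]
(265, 220) [0.5971 0.1446 0.1585]
(265, 260) [0.5257 0.1445 0.161 ]
(292, 171) [0.6845 0.0957 0.1633]
13.45 [ 0.1 -0.2 -0.1] 1.0627439830218988
```

The bar is level again: its top is at about 0.159–0.160 m along its whole length, which is 120 mm above the plate.

```bash
python3 -c "
from plant import order; print(order.close_job())"
```

```text
the job is handed in; nothing more can be done
None
```

The gate is open to about 1.3 rad (stop at 1.35), and the latch bar has dropped back to level. I handed the job in at about 13.5 s of the 61 s allowed.

- **Lift:** I pressed the pad down with the shut fingertips, from first contact at about z 0.164 m to about 0.148 m. That lifted the bar's underside to about 114 mm above the plate, over the 112 mm catch walls. No contact force reading was above about 9 N.
- **Swing:** I swung the gate away with the pad held down all the way. Then I eased straight up off the pad and backed clear.
- **Gate angle:** The top camera gave a median of 1.32 rad, while the tool's own position gave 1.30. The two agree within the camera's accuracy.
- **Bar and pad:** The bar's top is back at about 120 mm above the plate along its whole length, and the pad is back at its starting height.
- **Bystanders:** The cores, lens cap and gauge base are within 2 mm of where they started.
- **Robot:** It is touching nothing; the force reading is about zero.
- **Failed check:** One gate-angle check during the swing returned no reading because the arm blocked the top camera, so I used the side and wrist views instead.

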